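# Hang the glue spreader on the glue pot's rim

### The job

Set up the glue pot for work: draw the glue spreader (the flat tool with the sprung hook) out of the tool rack and hang it in the steel pot by its hook, blade inside and hook outside. The hook grips the rim tightly, so press it down until its bridge sits fully home on the rim and the spreader stands upright on its own, but feel for it and stop there: how far down the shaft the hook is set differs from day to day, and the thin rim gives way if it is pushed with much more than 25 N. Leave the pot standing where it is and do not disturb the other things.

Things in the scene. Friction and masses are not known exactly. Their poses are not given: they have to be found in the camera images.
- spreader_handle (a point): centre of the spreader's dark wooden handle: 18 mm thick along x, 24 mm wide along y, 73 mm long along z; its top is 36.5 mm above this point; it lies 2.5 mm to -x of the shaft's outer face. z up along the tool, x to the hook's side. The hook's seat (underside of its bridge) lies 56.5 to 70.5 mm below this point, differently each time: the hook is clamped on the shaft by a screw and is left as it is set
- spreader: glue spreader, 203 mm tall, 0.17 kg, plain steel, wooden handle; starts upright (leaning up to 3 degrees) in the rack. Origin at the lower tip, in the plane of the shaft's flat outer face; axes as the handle's. Blade 30 mm wide, 46 mm long; shaft 14 mm wide, 5 mm thick (x -5 to 0). From it the hook's bridge (spreader_hook_c0: 4 mm thick, its centre 4.25 mm out and 2 mm over the seat) runs 8.5 mm out in +x
- pot_rim (a point): centre of the pot's round mouth, level with the top of the rim; axes as the pot's. Round the rim runs a flat band 22 mm tall, 5 mm thick, top rounded: inner radius 52 mm, outer 57 mm. The hook may go on anywhere round it: shaft inside against the band, sprung tongue outside, bridge on top. The rim gives way if pushed down with more than 28 N
- pot: straight round steel glue pot, 120 mm tall, empty, loose, 1.1 kg: origin under its centre, inner radius 52 mm, wall 2.5 mm, floor 4 mm. A wire loop handle stands out 40 mm on its +y side, 20 to 78 mm up. The hook's tongue hangs 34 mm down from the seat, 14 mm wide: a knee 15 mm down leaves 3 mm to the shaft, its foot flares to 10 mm. Pushing the knee on to the band takes 8 to 14 N, then 4 to 9 N until home
- rack: fixed dark wooden tool rack, 330 mm along its y, 90 mm deep: base board 10 mm thick, slotted rail with its top 70 mm up. Five slots 38 mm (y) by 8.5 mm (x), 58 mm apart; the three middle ones hold spreader, spatula and pricking iron in any order, tips on the base board, hook towards +x, tops up to 213 mm above the rack's foot; an awl and a slicker stand fixed in the end slots. Origin under its centre
- cutting_mat: fixed green cutting mat, 3 mm thick, on which pot, rack and all the small things stand; origin under its centre
- spatula: plain spatula in the rack: same pattern as the spreader but with a 34 mm blade, a lighter wooden handle and no hook; bystander. Origin at its lower tip
- pricking_iron: all-steel six-tooth pricking iron with a round 13 mm grip, standing in the rack, 180 mm tall; bystander. Origin at its lower tip
- thread_spool: spool of thread, 42 mm across, 58 mm tall, upright on the mat; bystander. Origin under its centre
- dye_bottle: closed dye bottle, 44 mm across, 105 mm tall; bystander. Origin under its centre
- wax_tin: low aluminium tin, 68 mm across, 42 mm tall; bystander. Origin under its centre
- water_cup: white ceramic cup without handle, 76 mm across, 75 mm tall; bystander, not the pot. Origin under its centre
- maul: stitching maul standing on its pale 66 mm head, 184 mm tall; bystander. Origin under its centre
Things that resemble listed ones, but are neither listed nor needed, are in the scene too. What is shaped like the spreader but green or pink is not meant.

How it is judged:
On the way, in this order (a step that is already met when the one before it is completed fails the run):
1. the spreader is drawn up out of the rack, its tip at least 80 mm above the rack's base (z of spreader in the frame of rack above 0.08 m), for 0.1 s.
2. the spreader's blade is inside the pot, tip at least 20 mm below the rim (z of spreader in the frame of pot_rim below -0.02 m and horizontal distance between spreader and pot_rim below 0.052 m), for 0.1 s.
At the end, for the whole second after the job is handed in: The spreader hangs on the pot's rim, let go and at rest: bridge on the rim to within 1.7 mm (its centre is 2 mm above its underside), 52 to 60 mm from the pot's axis, tip inside the pot, upright to within 7 degrees; the pot level and within 30 mm of where it was (z of spreader_hook_c0 in the frame of pot_rim between -0.001 and 0.0037 m and horizontal distance between spreader_hook_c0 and pot_rim between 0.052 and 0.06 m and horizontal distance between spreader and pot_rim below 0.052 m and angle between spreader's own z axis and vertical below 0.12 rad and linear speed of each of spreader, pot below 0.02 m/s and angle between pot_rim's own z axis and vertical below 0.05 rad and distance of pot_rim from where it was at the start of the episode below 0.03 m); the robot touches nothing.
It fails at once if the pot is pushed down on the cutting mat with more than 28 N over its own weight (40 N in all, with the spreader in it) (contact force between pot and cutting_mat above 40 N).
It fails at once if the pot is shoved more than 30 mm or tipped more than 10 degrees (distance of pot_rim from where it was at the start of the episode above 0.03 m or angle between pot_rim's own z axis and vertical above 0.175 rad).
It fails at once if another tool or object is moved more than 30 mm (distance of any of spatula, pricking_iron, thread_spool, dye_bottle, wax_tin, water_cup, maul from where it was at the start of the episode above 0.03 m).
It also fails if it takes over 45 s, if anything falls off the work surface, if the arm or the gripper's body presses on something with over 40 N, if the wrist force passes 120 N, or if a joint passes its speed limit or range.

### The arm

A 6-joint arm with a two-finger parallel gripper is mounted at the origin on the work surface. World frame = base frame: x ahead of the robot, y to its left, z up, the work surface at z = 0. Lengths are in m, angles in rad, forces in N, time in s.
With the tool pointing down it reaches from about 0.375 to 0.825 m from the base axis. Payload 5.5 kg.
Tool frame: the origin (TCP) lies midway between the tips of the shut fingers; the grasp point (between the pads) lies 19 mm behind it (manip.pinch_z is the y of the grasp point in the tool frame, in m); y points along the fingers, z is the direction in which the jaws open and shut, and the axes are right-handed (so a half turn about y gives the same grasp; the last joint's range is limited). The gripper opens to 85 mm and grips with 20 to 120 N. Pads are 22 mm wide; open, the fingers measure 114 mm over their backs; the gripper's body (76 mm by 85 mm) begins 54 mm behind the grasp point. The pads swing forward as they close: fully open they stand 13 mm farther back than shut.
Start: joints at [1.183, 0.314, -0.047, 1.21, 0, 1.571], TCP at [0.227, 0.555, 0.231] pointing down, gripper open.
Joint ranges: [-2.67, 2.67], [-0.69, 1.73], [-1.03, 1.25], [-2.08, 2.16], [-1.42, 1.45], [-3.14, 3.14]. Speed limits (rad/s): [2.39, 2.39, 3.01, 3.14, 3.14, 3.14].

### API

Orientations are given as [roll, pitch, yaw] about the fixed x, y, z axes, in that order (R = Rz(yaw) Ry(pitch) Rx(roll)).
In Python, from rig import sensors, imaging, ticket, manip gives the robot as it stands. The module is installed in compiled form; this text tells all that it offers.
- The arm moves only by the tool arm_command, never from a script. Its argument "series" is a list of rows, each a list of 2 entries, a list of its own where there are three numbers: the shift along the tool's x, y, z in mm, then the turn, a rotation vector about the tool's x, y, z in rad. A call has 1 to 12 rows; each row shifts and turns the commanded pose from where the row before left it, along the tool's axes as they then stand; what a row does not reach is not made up. A row lasts 1/12 s, in which the tool goes at most 41.7 mm and 7.16 degrees, less where a joint would pass 70% of its speed; a pose out of reach is approached as far as the arm can. A call with a gripper value outside its range is refused whole. "jaw" is the opening, from -1 (shut) to 1 (fully open), set as the call begins (left out, the last holds). The fingers move at their own pace and stop on an object; "grip_force" is the grip in N (left out, the last holds). Time passes only in rows, so rows that do not move let the fingers close. It gives the time, the measured TCP pose, the force and the opening at its end, in the units of the state.
- sensors.observe(): the state, without advancing time (a new reading comes with each control period).
- imaging.capture(name): name is "side" or "top" or "wrist"; returns a dict with "pixels" (384x512x3 uint8, red, green, blue), "range_z" (384x512 float32, m along the optical axis (not along the pixel's ray), 0 where there is no reading), "vfov" (degrees; the focal length in pixels is half the picture's height over the tangent of half this angle, whatever the lens; pixels are square), "cx", "cy" (the principal point, pixels), "dist_coeffs" ([k1, k2, p1, p2, k3] as OpenCV has them; the pictures are not rectified), "view" (4x4, takes a point from world to camera coordinates); the wrist camera has in their place "mount" (4x4, takes a point from camera to tool coordinates, whose origin is the TCP and whose axes are the tool frame's). Camera axes: x right, y up, looking along -z (the intrinsics and any distortion apply to the point x, -y, -z); pixel columns grow to the right and rows downward; lengths in m; the calibration is good to about 2 mm. A picture is of the moment at which its call begins: read the wrist's pose just before it.
- ticket.job_done(): hands the job in, once; it reports no verdict.
The state is a dict: "time": time; "q": joint angles; "qvel": joint speeds; "effort": joint torques, N m; "ee_pos": TCP position; "eef_rot": TCP orientation; "wrist_force": force on the tool from outside, world axes, zero at the start; "wrist_torque": the same for the moment, N m; "finger_gap": finger opening in m.
Only numpy, scipy, OpenCV 4.12 (cv2) and the standard library are available. Lean on these libraries where they do the work, as an engineer would, in place of code of your own. Each camera call takes 0.05 s, during which the arm holds its last target.

## Working session

There is one attempt and no reset: what is moved stays moved. The work goes in short steps, Python scripts to look and compute and a tool call to move; the robot and the scene stay as the last step left them, time stands still between calls to the robot, and variables do not carry over. Pictures are saved under pics/ and viewed, and the job is handed in when it is done.

Besides the shell and the picture viewer there is one more tool, called after "Request:" as name(argument=value, ...), one argument or row to a line, values as JSON. arm_command: Moves the arm, as the interface text tells. Its arguments: {"type":"object","properties":{"series":{"type":"array"},"jaw":{"type":"number"},"grip_force":{"type":"number"}},"required":["series"]}

```bash
mkdir -p pics
cat > h.py <<'E'
import numpy as np, cv2
from rig import sensors, imaging, ticket, manip
from scipy.spatial.transform import Rotation as R
def cam(name):
    s=sensors.observe(); d=imaging.capture(name)
    f=192/np.tan(np.radians(d['vfov'])/2)
    d['K']=np.array([[f,0,d['cx']],[0,f,d['cy']],[0,0,1.]])
    d['D']=np.array(d['dist_coeffs'],float)
    if 'mount' in d:
        T=np.eye(4);T[:3,:3]=R.from_euler('xyz',s['eef_rot']).as_matrix();T[:3,3]=s['ee_pos']
        d['c2w']=T@np.array(d['mount'])
    else: d['c2w']=np.linalg.inv(np.array(d['view']))
    return d
def ray(d,uv):
    uv=np.asarray(uv,float).reshape(-1,1,2)
    n=cv2.undistortPoints(uv,d['K'],d['D']).reshape(-1,2)
    v=np.c_[n[:,0],-n[:,1],-np.ones(len(n))]
    return d['c2w'][:3,3], v@d['c2w'][:3,:3].T
def atz(d,uv,z):
    o,v=ray(d,uv); return o+v*((z-o[2])/v[:,2])[:,None]
def cloud(d,uv):
    uv=np.asarray(uv,float).reshape(-1,2); o,v=ray(d,uv)
    z=d['range_z'][uv[:,1].round().astype(int),uv[:,0].round().astype(int)]
    return o+v*z[:,None]
def proj(d,P):
    w=np.linalg.inv(d['c2w']); p=np.atleast_2d(P)@w[:3,:3].T+w[:3,3]
    return cv2.projectPoints((p*[1,-1,-1]).reshape(-1,1,3),np.zeros(3),np.zeros(3),d['K'],d['D'])[0].reshape(-1,2)
def save(d,n,crop=None,s=1):
    im=d['pixels'][:,:,::-1]
    if crop: im=im[crop[1]:crop[3],crop[0]:crop[2]]
    cv2.imwrite('pics/'+n,cv2.resize(im,None,fx=s,fy=s,interpolation=cv2.INTER_CUBIC))
E
python3 - <<'E'
from h import *
import pickle
print(sensors.observe()); print(manip.pinch_z)
for n in ['side','top','wrist']:
    d=cam(n); save(d,n+'0.png',s=1.5); pickle.dump(d,open(n+'0.pkl','wb'))
    print(n,d['c2w'].round(3).tolist(),d['vfov'],d['D'],(d['range_z']>0).mean())
E
```

```text
{'time': 0.0, 'q': array([ 1.18301656e+00,  3.14255186e-01, -4.81060698e-02,  1.21018461e+00,
       -1.53044818e-05,  1.57081891e+00]), 'qvel': array([-7.27078089e-04, -1.11025033e-03, -6.55217301e-05,  1.11089365e-03,
        1.28323280e-04,  9.06030841e-04]), 'effort': array([ 3.84785890e-04, -5.39590251e+01,  3.39751625e+01,  1.92608050e-02,
       -2.28001170e-05, -5.96734608e-06]), 'ee_pos': array([0.22666243, 0.55490355, 0.23040525]), 'eef_rot': array([-1.57254587e+00, -1.53439660e-05, -3.87802321e-01]), 'wrist_force': array([-0.28849817, -1.27469873, -1.31364962]), 'wrist_torque': array([-0.03792531, -0.03652912,  0.01042487]), 'finger_gap': 0.08535978604311979}
-0.0187
side [[0.93, 0.231, -0.286, 0.075], [-0.367, 0.614, -0.699, -0.874], [0.013, 0.755, 0.656, 0.995], [0.0, 0.0, 0.0, 1.0]] 46.226833455894635 [0.02774282 0.         0.         0.         0.        ] 0.9960123697916666
top [[-0.005, 0.997, -0.072, 0.373], [-1.0, -0.006, -0.006, 0.043], [-0.006, 0.072, 0.997, 1.289], [0.0, 0.0, 0.0, 1.0]] 52.054224448576925 [0.02896364 0.         0.         0.         0.        ] 0.9960123697916666
wrist [[0.378, -0.892, -0.247, 0.165], [0.926, 0.364, 0.102, 0.58], [-0.002, -0.267, 0.964, 0.373], [0.0, 0.0, 0.0, 1.0]] 68.61329171361 [-0.06209259  0.          0.          0.          0.        ] 0.995880126953125
```

View pics/side0.png

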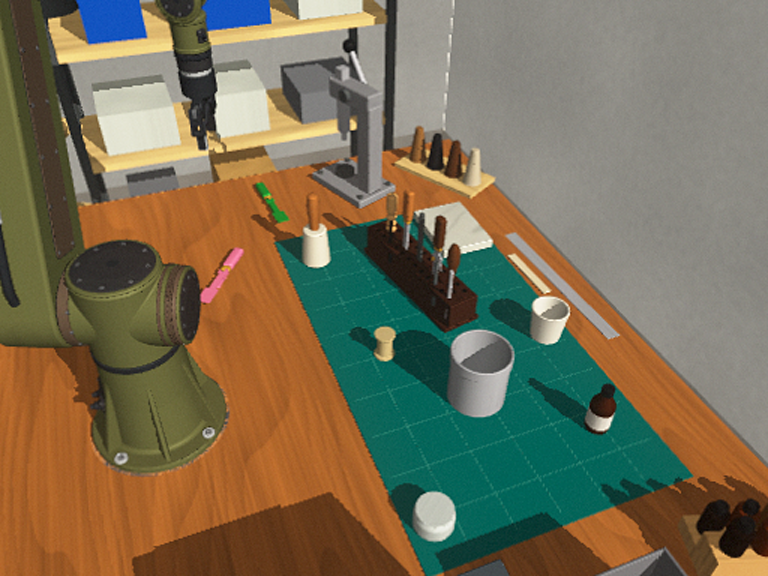

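View pics/top0.png

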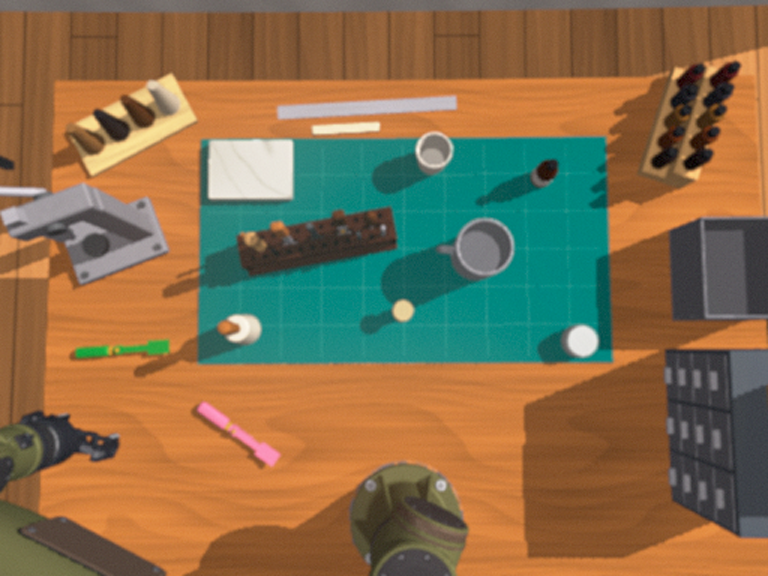

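View pics/wrist0.png

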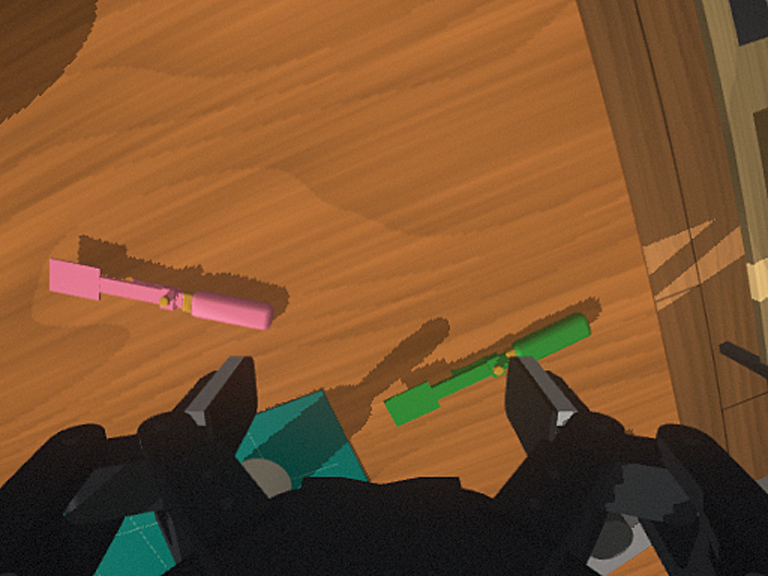

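Run:
```python
from h import *
import pickle
s=pickle.load(open('side0.pkl','rb'));t=pickle.load(open('top0.pkl','rb'))
save(s,'side0z.png',(235,115,365,225),6); save(t,'top0z.png',(150,130,275,190),6)
P=lambda d,uv:print(cloud(d,uv).round(4).tolist())
P(t,[(162,240/1.5),(170,158),(185,152),(225,144),(247,144),(322,165),(302,165)])
```

```text
[[0.5875, 0.3343, 0.0741], [0.5759, 0.2878, 0.1726], [0.5849, 0.2375, 0.214], [0.606, 0.1266, 0.2169], [0.6125, 0.0665, 0.1853], [0.5792, -0.1754, 0.0087], [0.5685, -0.1016, 0.0785]]
```

View pics/side0z.png

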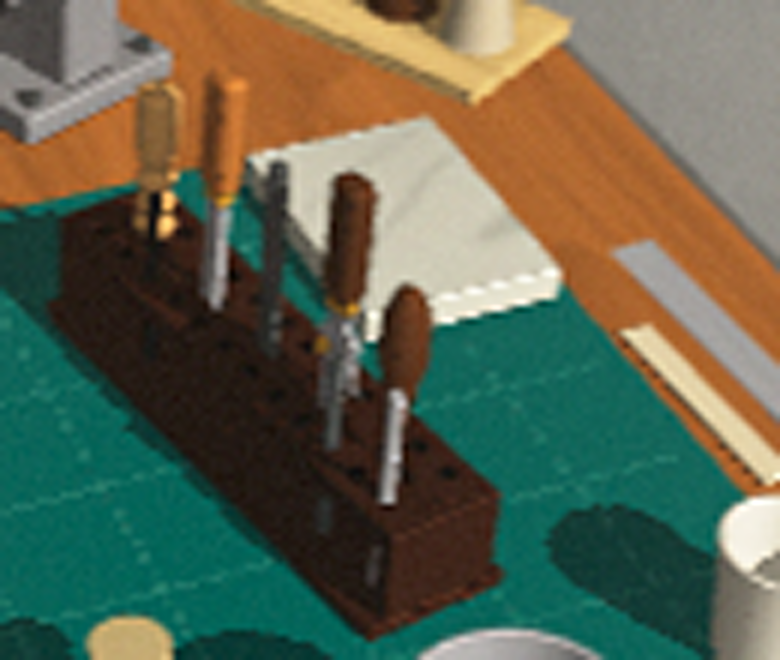

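View pics/top0z.png

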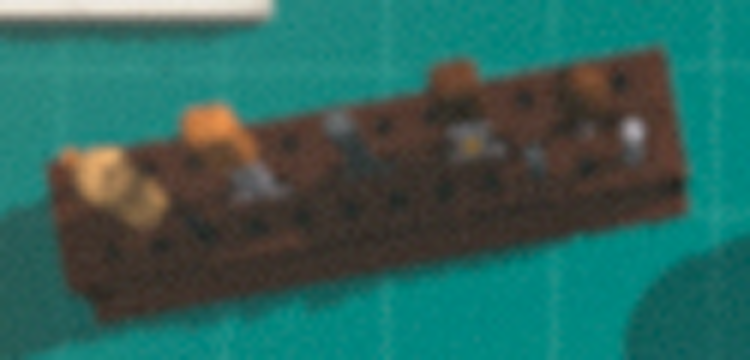

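Request:
arm_command(
  series=[
    [[0,-40,0],[0,0,0]],
    [[0,-40,0],[0,0,0]],
    [[30,0,-20],[0,0,0]],
    [[30,0,-20],[0,0,0]],
    [[30,0,-20],[0,0,0]],
    [[30,0,-20],[0,0,0]],
    [[30,0,-20],[0,0,0]],
    [[30,0,-20],[0,0,0]],
    [[30,0,-20],[0,0,0]],
    [[30,0,-20],[0,0,0]],
    [[30,0,-20],[0,0,0]],
    [[30,0,-20],[0,0,0]],
  ],
)

```text
time: 1.15
ee_pos: [0.4295, 0.2552, 0.3112]
eef_rot: [-1.571, 0.0, -0.388]
wrist_force: [0.9, 1.0, -0.8]
finger_gap: 0.0853
```

Request:
arm_command(
  series=[
    [[26,0,-16],[0,0,0]],
    [[26,0,-16],[0,0,0]],
    [[26,0,-16],[0,0,0]],
    [[0,0,0],[0,0.1,0]],
    [[0,0,0],[0,0.1,0]],
    [[0,0,0],[0,0.1,0]],
    [[0,0,0],[0,0.1,0]],
    [[0,0,0],[0,0.1,0]],
    [[0,0,0],[0,0.1,0]],
    [[0,0,0],[0,0.1,0]],
    [[0,0,0],[0,0.1,0]],
    [[0,0,0],[0,0.1,0]],
  ],
)

```text
time: 2.15
ee_pos: [0.4828, 0.1828, 0.311]
eef_rot: [-1.571, -0.0, -1.293]
wrist_force: [-0.4, 0.1, 0.4]
finger_gap: 0.0857
```

Run:
```python
from h import *
import pickle
s=sensors.observe();print(s['time'],s['ee_pos'],s['eef_rot'],s['q'])
d=cam('wrist'); save(d,'w1.png',s=1.5); pickle.dump(d,open('w1.pkl','wb'))
```

```text
2.15 [0.48283712 0.18283364 0.31099951] [-1.57144943e+00 -5.99688146e-05 -1.29276392e+00] [ 3.61983360e-01  1.34853731e-01 -9.26708519e-02  1.34392757e+00
 -4.99362820e-06  1.65474730e+00]
```

View pics/w1.png

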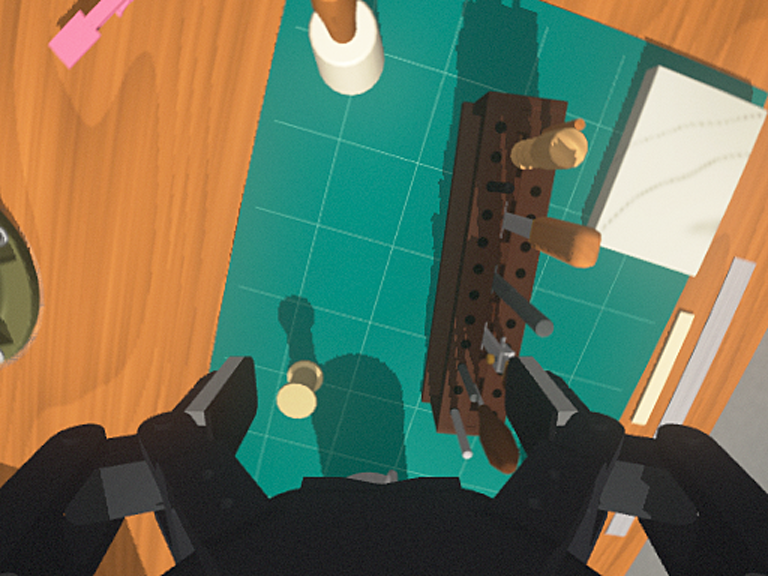

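Run:
```python
from h import *
import pickle
d=pickle.load(open('w1.pkl','rb'))
uv=np.stack(np.meshgrid(np.arange(512),np.arange(384)),-1).reshape(-1,2)
P=cloud(d,uv); 
m=(abs(P[:,2]-.073)<.003)&(P[:,0]>.5)&(P[:,1]>-.0)&(P[:,1]<.4)&(P[:,0]<.72)
q=P[m][:,:2]; 
r=cv2.minAreaRect((q*1000).astype(np.float32)); print(r, cv2.boxPoints(r), m.sum())
m=(P[:,2]>.17)&(P[:,2]<.23)&(P[:,0]>.5)&(P[:,1]>0)&(P[:,1]<.4)
img=np.zeros((384,512),np.uint8); img.reshape(-1)[m]=255
n,l,st,c=cv2.connectedComponentsWithStats(img)
for i in range(1,n):
    if st[i,4]>20: 
        pp=P[(l.reshape(-1)==i)]; k=pp[:,2]>pp[:,2].max()-.006
        print(st[i],pp[k].mean(0).round(4),pp[:,2].max().round(4), d['pixels'].reshape(-1,3)[l.reshape(-1)==i].mean(0))
P_=lambda u,v:print(u,v,cloud(d,[(u/1.5,v/1.5)]).round(4))
for p in [(467,382),(470,390),(498,345),(510,360),(490,358),(490,330),(460,430)]: P_(*p)
save(d,'w1z.png',(270,190,370,330),6)
```

```text
((595.7554321289062, 183.85693359375), (71.00936889648438, 330.88397216796875), 10.6260986328125) [[530.3523   339.9148  ]
 [591.36694   14.705013]
 [661.15857   27.799072]
 [600.1439   353.00885 ]] 8228
[364  85  27  27 581] [0.5736 0.2978 0.1759] 0.1797 [182.05679862 142.42168675  91.80378657]
[361 146  40  32 978] [0.589  0.2419 0.2149] 0.218 [144.57566462 100.49182004  63.10429448]
[350 205  19  19 250] [0.5946 0.1849 0.1924] 0.1944 [72.876 82.592 77.832]
[325 293  22  22 360] [0.6152 0.0719 0.1855] 0.1885 [71.44166667 51.13888889 35.45277778]
467 382 [[0.5888 0.0961 0.1114]]
470 390 [[0.5894 0.095  0.124 ]]
498 345 [[0.6071 0.1344 0.102 ]]
510 360 [[0.5212 0.2032 0.328 ]]
490 358 [[0.5973 0.127  0.1201]]
490 330 [[0.6088 0.1354 0.065 ]]
460 430 [[0.5981 0.0486 0.114 ]]
```

View pics/w1z.png

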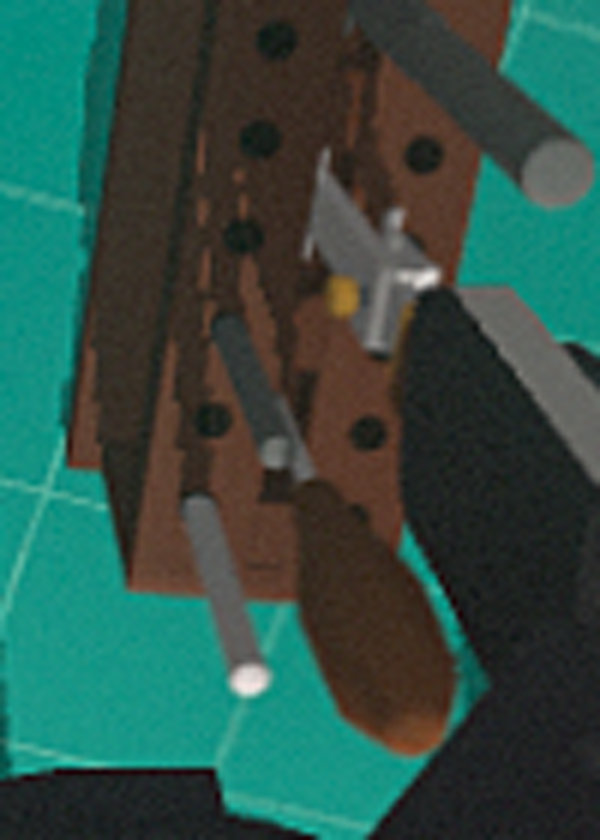

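Request:
arm_command(
  series=[
    [[12,0,27],[0,0,0]],
    [[12,0,27],[0,0,0]],
    [[12,0,27],[0,0,0]],
    [[12,0,27],[0,0,0]],
    [[0,0,0],[0,0.093,0]],
    [[0,0,0],[0,0,0]],
    [[0,0,0],[0,0,0]],
  ],
)

```text
time: 2.78
ee_pos: [0.5998, 0.1669, 0.3107]
eef_rot: [-1.572, 0.0, -1.378]
wrist_force: [0.0, 0.3, -0.2]
finger_gap: 0.0852
```

Run:
```python
from h import *
import pickle
s=sensors.observe();print(s['time'],s['ee_pos'],s['eef_rot'],s['q'])
d=cam('wrist'); save(d,'w2.png',s=1.5); pickle.dump(d,open('w2.pkl','wb'))
```

```text
2.7833 [0.59984711 0.16685159 0.31067889] [-1.57222879e+00  4.64086190e-06 -1.37756695e+00] [2.71236953e-01 3.44404556e-01 1.74084474e-01 1.40190399e+00
 1.16256426e-04 1.64880381e+00]
```

View pics/w2.png

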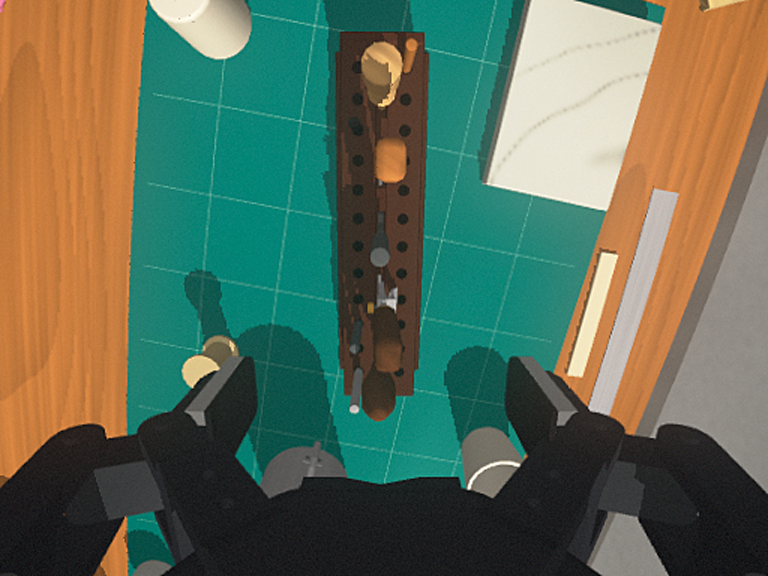

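Run:
```python
from h import *
import pickle
d=pickle.load(open('w2.pkl','rb'))
save(d,'w2z.png',(220,170,300,290),6)
uv=np.stack(np.meshgrid(np.arange(512),np.arange(384)),-1).reshape(-1,2)
P=cloud(d,uv); yaw=.1855
Q=P.copy(); c,s=np.cos(yaw),np.sin(yaw); o=np.array([.5958,.1839])
Q[:,:2]=(P[:,:2]-o)@np.array([[c,-s],[s,c]])
sel=(abs(Q[:,1]+.058)<.028)&(abs(Q[:,0])<.03)
for lo,hi in [(.212,.22),(.205,.212),(.195,.205),(.185,.195),(.175,.185),(.165,.175),(.155,.165),(.14,.15),(.13,.14),(.12,.13),(.11,.12),(.1,.11),(.09,.1),(.08,.09)]:
    k=sel&(Q[:,2]>=lo)&(Q[:,2]<hi)
    if k.sum()>3: print(lo,k.sum(),(Q[k].min(0)*1000).round(1),(Q[k].max(0)*1000).round(1),(Q[k].mean(0)*1000).round(1))
```

```text
0.212 348 [ -2.1 -67.  212. ] [ 13.8 -46.5 217.6] [  5.5 -56.3 214.9]
0.205 79 [ -3.1 -65.8 205.2] [ 13.9 -45.6 212. ] [  4.4 -50.3 209.6]
0.195 67 [ -3.3 -52.5 195. ] [ 14.2 -45.8 204.8] [  4.6 -47.4 200.2]
0.185 60 [ -3.5 -52.3 185.1] [ 13.7 -46.  194.6] [  4.3 -47.4 189.9]
0.175 46 [ -3.6 -50.8 175.4] [ 13.  -45.7 184.5] [  4.3 -47.4 180.3]
0.165 55 [ -4.9 -64.2 165. ] [ 13.3 -46.1 174.9] [  3.7 -47.7 170.3]
0.155 54 [ -5.1 -62.6 155.2] [ 12.7 -46.  164.5] [  2.1 -49.4 159.9]
0.13 22 [-24.  -85.7 130.9] [  7.5 -49.3 139.5] [-11.8 -71.8 135. ]
0.12 60 [-22.9 -85.5 120. ] [  6.6 -48.5 129.5] [ -3.5 -58.  122.7]
0.11 88 [-23.7 -85.8 110.3] [ 13.1 -48.7 119.9] [ -0.7 -59.3 115.1]
0.1 17 [-23.3 -85.7 100.5] [ 12.  -49.3 109.8] [-11.5 -75.  104.9]
0.09 28 [-23.6 -85.9  90.5] [ 10.8 -51.2  99.7] [ -4.5 -64.9  95.2]
0.08 28 [-23.3 -86.   80.1] [ 12.6 -51.3  89.5] [ -5.5 -67.4  84.5]
```

View pics/w2z.png

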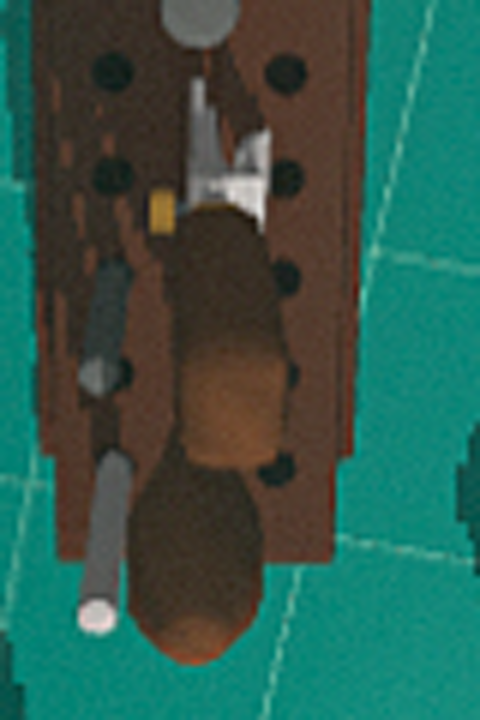

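Request:
arm_command(
  series=[
    [[20,0,2.1],[0,0.008,0]],
    [[20,0,2.1],[0,0,0]],
    [[0,0,0],[0,0,0]],
    [[0,30,0],[0,0,0]],
    [[0,30,0],[0,0,0]],
    [[0,30,0],[0,0,0]],
    [[0,30,0],[0,0,0]],
    [[0,20,0],[0,0,0]],
    [[0,10,0],[0,0,0]],
    [[0,0,0],[0,0,0]],
    [[0,0,0],[0,0,0]],
  ],
  jaw=1,
)

```text
time: 3.75
ee_pos: [0.6115, 0.1289, 0.1621]
eef_rot: [-1.57, 0.0, -1.387]
wrist_force: [0.2, 0.2, 1.1]
finger_gap: 0.0855
```

Run:
```python
from h import *
import pickle
s=sensors.observe();print(s['time'],s['ee_pos'],s['eef_rot'],s['q'],s['wrist_force'])
d=cam('wrist'); save(d,'w3.png',s=1.5); pickle.dump(d,open('w3.pkl','wb'))
```

```text
3.75 [0.61146862 0.12887481 0.16213024] [-1.57048112e+00  1.30630374e-04 -1.38749356e+00] [ 2.07657535e-01  3.93100599e-01 -9.41811114e-02  1.08319632e+00
  1.22915671e-04  1.59515113e+00] [0.20774265 0.15178324 1.14198291]
```

View pics/w3.png

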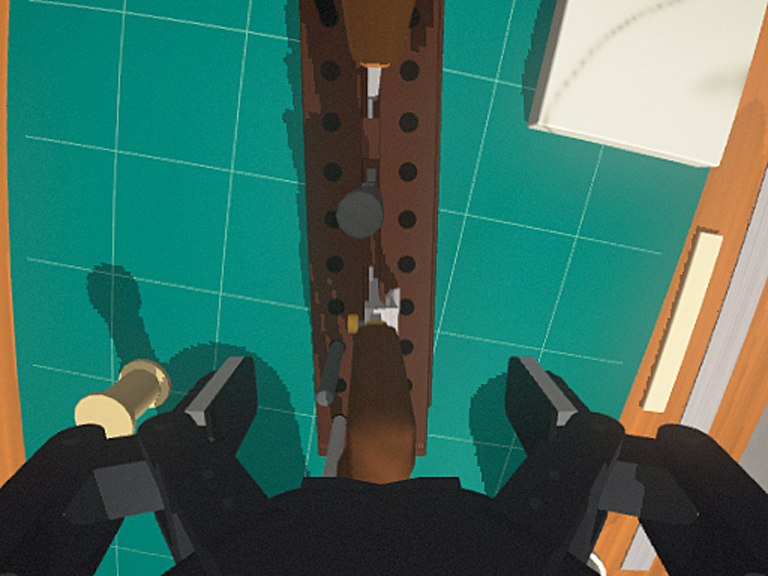

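Request:
arm_command(
  series=[
    [[0,0,0],[0,0,0]],
    [[0,0,0],[0,0,0]],
    [[0,0,0],[0,0,0]],
    [[0,0,0],[0,0,0]],
    [[0,0,0],[0,0,0]],
    [[0,0,0],[0,0,0]],
    [[0,0,0],[0,0,0]],
    [[0,0,0],[0,0,0]],
    [[0,0,0],[0,0,0]],
    [[0,0,0],[0,0,0]],
  ],
  jaw=-1,
  grip_force=80,
)

```text
time: 4.63
ee_pos: [0.61, 0.1281, 0.1617]
eef_rot: [-1.573, 0.0, -1.389]
wrist_force: [-5.4, -1.6, 6.8]
finger_gap: 0.0175
```

Request:
arm_command(
  series=[
    [[0,-10,0],[0,0,0]],
    [[0,-20,0],[0,0,0]],
    [[0,-30,0],[0,0,0]],
    [[0,-30,0],[0,0,0]],
    [[0,-30,0],[0,0,0]],
    [[0,-30,0],[0,0,0]],
    [[0,-20,0],[0,0,0]],
    [[0,0,0],[0,0,0]],
    [[0,0,0],[0,0,0]],
  ],
)

```text
time: 5.38
ee_pos: [0.6126, 0.1286, 0.3326]
eef_rot: [-1.568, 0.0, -1.389]
wrist_force: [-0.0, 0.2, -2.2]
finger_gap: 0.0172
```

Run:
```python
from h import *
import pickle
s=sensors.observe();print(s['time'],s['ee_pos'],s['eef_rot'],s['q'],s['wrist_force'])
for n in ['side','top','wrist']:
    d=cam(n); save(d,n+'4.png',s=1.5); pickle.dump(d,open(n+'4.pkl','wb'))
```

```text
5.3833 [0.61255885 0.12861048 0.33264576] [-1.56777537e+00  5.65376945e-05 -1.38882593e+00] [ 2.06960199e-01  3.48101242e-01  2.28382984e-01  1.44805664e+00
 -1.89654132e-05  1.59578618e+00] [-0.00992741  0.24943646 -2.15885969]
```

View pics/side4.png

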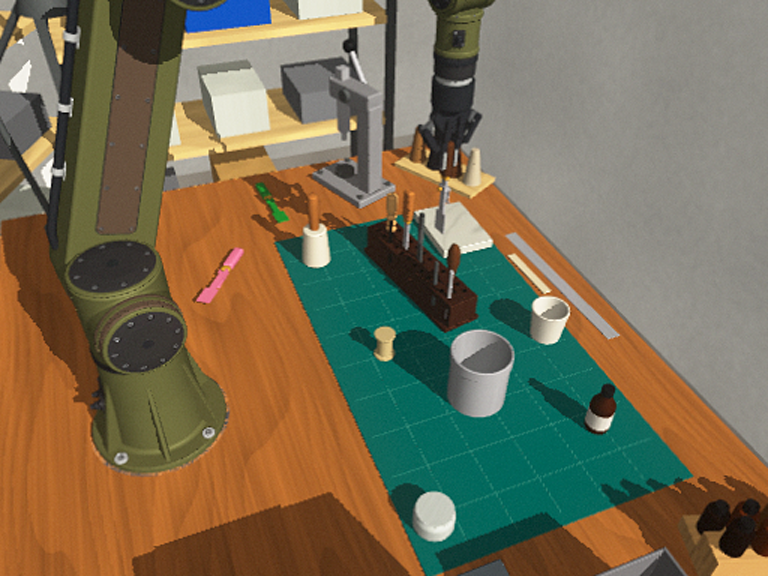

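View pics/wrist4.png

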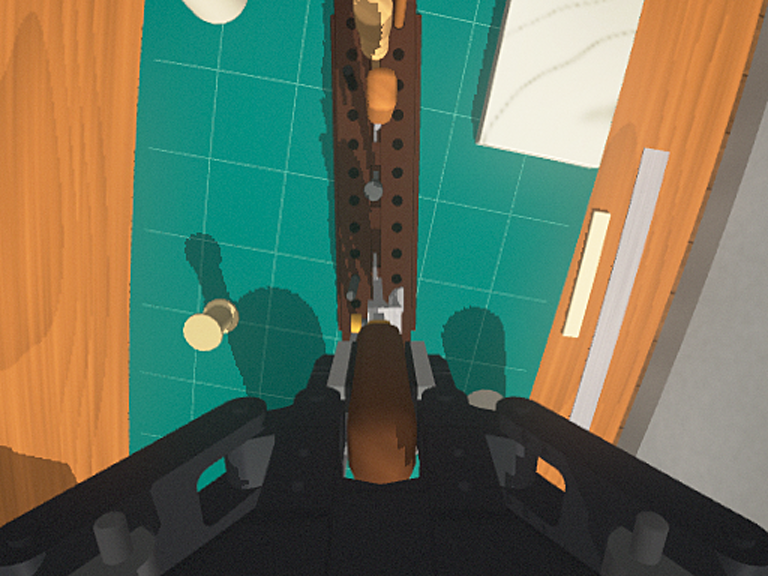

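Run:
```python
from h import *
import pickle
from scipy.optimize import least_squares
uv=np.stack(np.meshgrid(np.arange(512),np.arange(384)),-1).reshape(-1,2)
for n in ['top0','side0','top4','side4','w2']:
    d=pickle.load(open(n+'.pkl','rb')); P=cloud(d,uv)
    k=(abs(P[:,2]-.122)<.004)&(np.hypot(P[:,0]-.57,P[:,1]+.165)<.09)
    q=P[k][:,:2]
    if len(q)<20: continue
    r=least_squares(lambda p:np.hypot(q[:,0]-p[0],q[:,1]-p[1])-p[2],[.57,-.17,.055],loss='soft_l1',f_scale=.002)
    print(n,k.sum(),r.x.round(4),P[k][:,2].mean())
# contour version in top0: outer edge at plane z=.122
d=pickle.load(open('wrist4.pkl','rb')); P=cloud(d,uv)
w=np.linalg.inv(d['c2w']@np.linalg.inv(np.array(d['mount'])))
T=(P@w[:3,:3].T+w[:3,3])*1000
k=(abs(T[:,0])<30)&(abs(T[:,2])<30)&(T[:,1]>-40)&(T[:,1]<150)
for lo in range(-20,150,8):
    m=k&(T[:,1]>=lo)&(T[:,1]<lo+8)
    if m.sum()>3: print(lo,m.sum(),T[m].min(0).round(1),T[m].max(0).round(1),T[m].mean(0).round(1))
save(d,'wrist4z.png',(200,140,320,250),6)
s=pickle.load(open('side4.pkl','rb')); save(s,'side4z.png',(265,80,345,180),6)
```

```text
top0 179 [ 0.5644 -0.1585  0.0542] 0.12146746073417804
side0 230 [ 0.5643 -0.1598  0.0545] 0.12158541214945774
top4 173 [ 0.5646 -0.1586  0.0542] 0.1215957666517703
side4 238 [ 0.5644 -0.1596  0.0545] 0.12161669957692776
-20 605 [-12.6 -20.  -22. ] [ -6.2 -12.   22.4] [ -9.7 -16.2   0. ]
-12 408 [-11.8 -12.  -21.5] [-6.2 -4.1 22.3] [-9.8 -8.4  0.3]
-4 160 [-11.9  -4.  -14.9] [-5.6  3.9 12.7] [-10.4  -0.1  -0.2]
4 139 [-11.9   4.1  -9.5] [-5.2 12.   8.5] [-10.3   7.9  -0.6]
12 14 [-11.   12.   -7.1] [-6.1 13.1  8.2] [-10.   12.3   1.4]
20 29 [-8.6 21.1 -5.1] [-7.3 24.6  3.6] [-8.1 22.7 -0.9]
28 21 [-6.6 30.1 -2.8] [-5.7 35.8  1.2] [-6.3 32.9 -0.8]
36 195 [ -9.2  36.  -13.5] [ 4.1 44.   3.3] [-4.2 40.9 -5. ]
44 184 [ -9.1  44.  -13.6] [ 5.8 51.5 10. ] [-3.3 47.9  3.3]
52 11 [-6.4 52.5  6.6] [-4.6 59.7  8.8] [-6.  56.4  7.7]
60 45 [-6.6 60.2 -3.3] [-2.  67.3  8.2] [-5.4 64.3  3. ]
68 30 [-6.6 68.2 -3.4] [-4.9 75.6  7.8] [-6.1 71.9  1.8]
76 62 [-6.4 77.1 -3.6] [ 6.9 84.  12.5] [-3.3 81.5  7.3]
84 28 [-6.4 84.2 -3.7] [ 5.4 91.6 12.5] [-3.4 86.6  5.4]
92 12 [-6.4 93.2 -3.8] [-5.9 98.9  0.6] [-6.1 96.1 -1.6]
100 28 [-14.1 101.2  -3.9] [ -5.9 107.1  -0.3] [ -9.5 102.9  -2.9]
108 4 [-14.3 110.5  -4. ] [-14.1 115.7  -3. ] [-14.2 113.1  -3.5]
124 4 [-14.2 125.9  -4.3] [-14.  131.2  -3.2] [-14.1 128.3  -3.7]
140 4 [-14.4 141.8  -4.5] [-14.  147.   -3.4] [-14.1 144.   -4. ]
```

View pics/wrist4z.png

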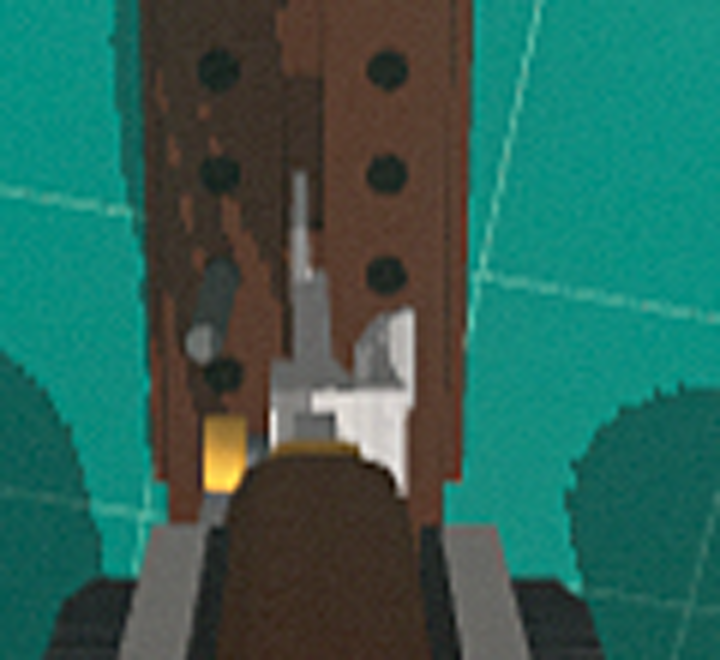

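View pics/side4z.png

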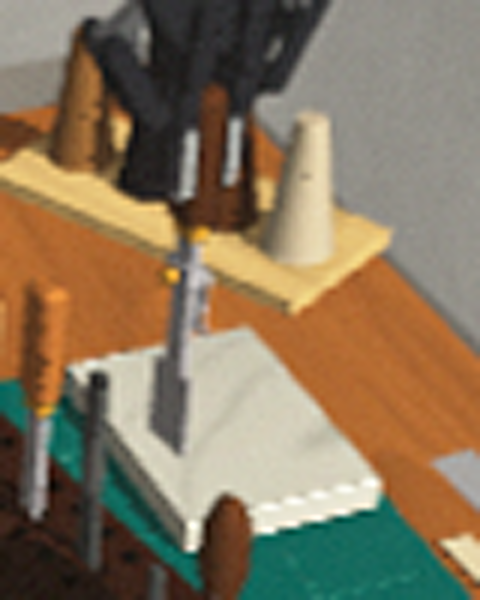

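Run:
```python
from h import *
import pickle
uv=np.stack(np.meshgrid(np.arange(512),np.arange(384)),-1).reshape(-1,2)
d=pickle.load(open('wrist4.pkl','rb')); P=cloud(d,uv)
w=np.linalg.inv(d['c2w']@np.linalg.inv(np.array(d['mount'])))
T=(P@w[:3,:3].T+w[:3,3])*1000
for u in [250,254,258,261,264,267]:
  print(u,[(v,*T[v*512+u].round(1)) for v in range(190,226,2) if abs(T[v*512+u][2])<30 and T[v*512+u][1]<160])
```

```text
250 [(190, np.float64(-6.1), np.float64(90.9), np.float64(-2.8)), (192, np.float64(-6.0), np.float64(84.6), np.float64(-2.7)), (194, np.float64(-6.0), np.float64(78.4), np.float64(-2.7)), (196, np.float64(-6.5), np.float64(70.8), np.float64(-2.6)), (198, np.float64(-6.0), np.float64(66.8), np.float64(-2.5)), (200, np.float64(-6.0), np.float64(61.4), np.float64(-2.5)), (202, np.float64(-8.8), np.float64(47.3), np.float64(-2.3)), (204, np.float64(-9.0), np.float64(41.9), np.float64(-2.2)), (206, np.float64(-8.2), np.float64(39.9), np.float64(-2.2)), (208, np.float64(-6.6), np.float64(40.3), np.float64(-2.2)), (210, np.float64(-6.6), np.float64(36.3), np.float64(-2.1)), (212, np.float64(-6.4), np.float64(32.7), np.float64(-2.1)), (214, np.float64(-7.9), np.float64(24.6), np.float64(-2.0)), (216, np.float64(-11.3), np.float64(11.4), np.float64(-1.8)), (218, np.float64(-11.7), np.float64(7.1), np.float64(-1.8)), (220, np.float64(-11.1), np.float64(5.5), np.float64(-1.8)), (222, np.float64(-11.5), np.float64(1.3), np.float64(-1.7)), (224, np.float64(-11.2), np.float64(-0.9), np.float64(-1.
[... 3832 characters left out ...]
1), np.float64(82.6), np.float64(11.4)), (198, np.float64(-1.2), np.float64(83.4), np.float64(11.5)), (200, np.float64(0.8), np.float64(84.2), np.float64(11.6)), (202, np.float64(2.2), np.float64(83.0), np.float64(11.5)), (204, np.float64(4.3), np.float64(84.0), np.float64(11.6)), (206, np.float64(-5.6), np.float64(48.0), np.float64(9.8)), (208, np.float64(-4.2), np.float64(47.7), np.float64(9.8)), (210, np.float64(-2.4), np.float64(48.5), np.float64(9.9)), (212, np.float64(-0.7), np.float64(49.1), np.float64(9.9)), (214, np.float64(0.7), np.float64(48.6), np.float64(9.9)), (216, np.float64(2.3), np.float64(48.9), np.float64(10.0)), (224, np.float64(-6.1), np.float64(12.0), np.float64(8.2))]
```

Request:
arm_command(
  series=[
    [[0,-30,0],[0,0,0]],
    [[0,-30,0],[0,0,0]],
    [[0,0,0],[0,0.108,0]],
    [[0,0,0],[0,0.108,0]],
    [[0,0,0],[0,0.108,0]],
    [[0,0,0],[0,0.108,0]],
    [[0,0,0],[0,0,0]],
  ],
)

```text
time: 6.12
ee_pos: [0.6112, 0.1283, 0.3895]
eef_rot: [-1.573, -0.001, -1.823]
wrist_force: [-0.1, -0.2, -0.8]
finger_gap: 0.0172
```

Request:
arm_command(
  series=[
    [[15,0,3.6],[0,0,0]],
    [[29,0,7.2],[0,0,0]],
    [[29,0,7.2],[0,0,0]],
    [[29,0,7.2],[0,0,0]],
    [[29,0,7.2],[0,0,0]],
    [[29,0,7.2],[0,0,0]],
    [[29,0,7.2],[0,0,0]],
    [[29,0,7.2],[0,0,0]],
    [[29,0,7.2],[0,0,0]],
    [[29,0,7.2],[0,0,0]],
    [[14,0,3.6],[0.015,0,0]],
    [[0,0,0],[0,0,0]],
  ],
)

```text
time: 7.12
ee_pos: [0.6088, -0.174, 0.3903]
eef_rot: [-1.556, -0.001, -1.823]
wrist_force: [0.3, 0.8, -1.4]
finger_gap: 0.0172
```

```bash
cat > meas.py <<'E'
from h import *
import pickle,sys
s=sensors.observe();print(s['time'],s['ee_pos'].round(4),s['eef_rot'].round(4),s['wrist_force'].round(2),s['finger_gap'])
tag=sys.argv[1]
uv=np.stack(np.meshgrid(np.arange(512),np.arange(384)),-1).reshape(-1,2)
for n in ['side','wrist']:
    d=cam(n); save(d,n+tag+'.png',s=1.5); pickle.dump(d,open(n+tag+'.pkl','wb'))
P=cloud(d,uv); w=np.linalg.inv(d['c2w']@np.linalg.inv(np.array(d['mount'])))
T=(P@w[:3,:3].T+w[:3,3])*1000
for y0 in range(56,150,10):
    m=(T[:,1]>y0)&(T[:,1]<y0+10)&(T[:,0]>-16)&(T[:,0]<-4)&(abs(T[:,2])<5)
    if m.sum()>2: print(y0,m.sum(),T[m].min(0).round(1),T[m].max(0).round(1))
E
python3 meas.py 5
```

```text
7.1167 [ 0.6088 -0.174   0.3903] [-1.5561e+00 -1.3000e-03 -1.8228e+00] [ 0.34  0.76 -1.43] 0.0171726958130221
56 16 [-6.7 59.8 -3.2] [-4.9 65.9  4.5]
66 24 [-6.9 66.  -3.3] [-5.4 75.9  4.6]
76 18 [-6.8 76.1 -3.5] [-5.9 84.8  0.7]
86 18 [-6.6 86.2 -3.6] [-6.  94.2  0.7]
96 32 [-14.4  97.1  -3.8] [ -6.1 105.7   0.7]
106 4 [-14.4 106.4  -3.9] [-14.2 111.6  -2.9]
116 5 [-14.4 116.   -4.1] [-14.  125.6  -3. ]
126 3 [-14.5 126.8  -4.2] [-14.  130.6  -3.1]
136 5 [-14.5 136.6  -4.3] [-14.1 145.8  -3.2]
```

View pics/side5.png

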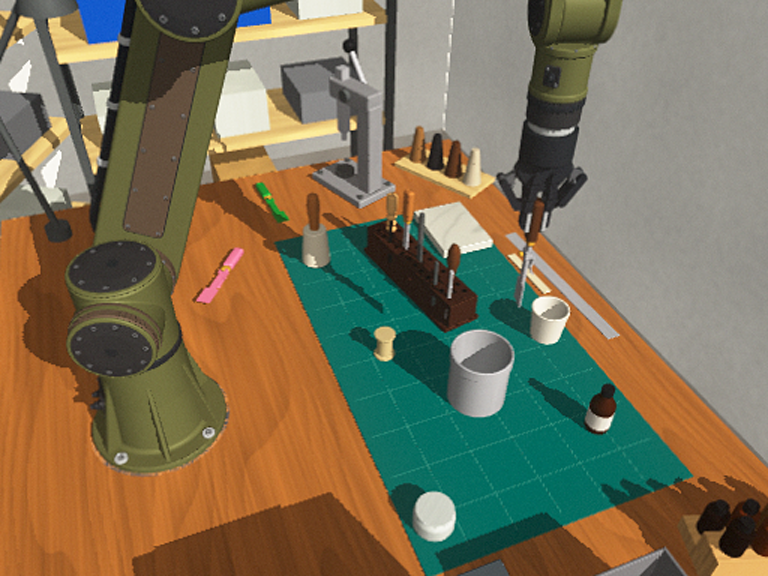

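View pics/wrist5.png

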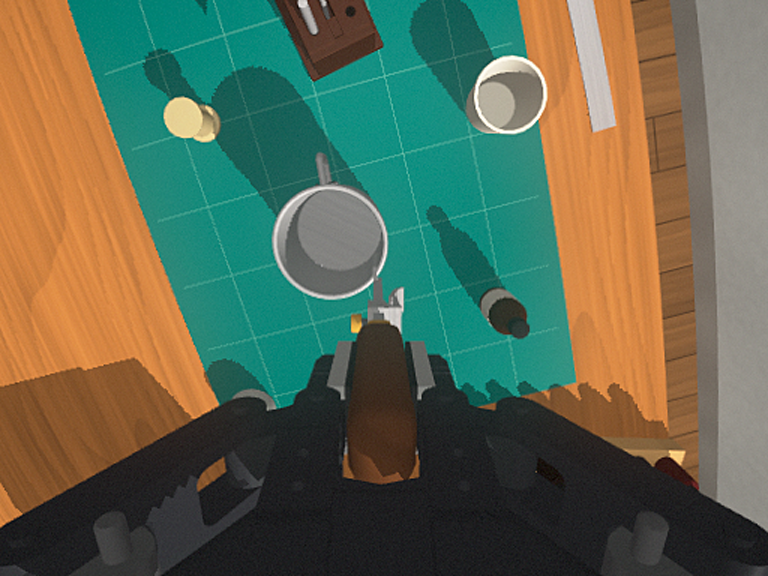

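```bash
cat > pot.py <<'E'
from h import *
import pickle,sys
from scipy.optimize import least_squares
s=sensors.observe();print(s['time'],s['ee_pos'].round(4),s['eef_rot'].round(4),s['wrist_force'].round(2))
uv=np.stack(np.meshgrid(np.arange(512),np.arange(384)),-1).reshape(-1,2)
d=pickle.load(open('wrist%s.pkl'%sys.argv[1],'rb')); P=cloud(d,uv)
rr=np.hypot(P[:,0]-.5644,P[:,1]+.159)
k=(abs(P[:,2]-.122)<.004)&(rr<.065)&(rr>.045)
q=P[k][:,:2]
r=least_squares(lambda p:np.hypot(q[:,0]-p[0],q[:,1]-p[1])-p[2],[.57,-.17,.055],loss='soft_l1',f_scale=.002)
print(k.sum(),r.x.round(4),P[k][:,2].max())
R0=R.from_euler('xyz',s['eef_rot']).as_matrix(); print('pot centre in tool frame mm',((np.r_[r.x[:2],.123]-s['ee_pos'])@R0*1000).round(1))
E
python3 pot.py 5
```

```text
7.2167 [ 0.6091 -0.1707  0.3909] [-1.5567e+00  6.0000e-04 -1.8207e+00] [ 1.01  1.17 -1.46]
825 [ 0.5652 -0.1582  0.0543] 0.1253586998650178
pot centre in tool frame mm [ -1.  267.2 -49.4]
```

```bash
python3 meas.py 6; python3 pot.py 6
```

```text
7.2167 [ 0.6091 -0.1707  0.3909] [-1.5567e+00  6.0000e-04 -1.8207e+00] [ 1.01  1.17 -1.46] 0.01728487289211094
56 18 [-6.7 59.4 -3.2] [-4.1 65.9  4.5]
66 23 [-6.8 66.1 -3.3] [-6.  75.7  4.6]
76 18 [-6.6 76.7 -3.5] [-6.  84.7  0.7]
86 18 [-6.7 86.8 -3.6] [-6.  94.6  0.7]
96 32 [-14.6  96.9  -3.8] [ -6.  105.3   0.7]
106 6 [-14.5 106.2  -3.9] [ -6.1 114.8  -0.2]
116 5 [-14.3 116.2  -4.1] [-14.2 125.8  -3. ]
126 4 [-14.4 130.1  -4.2] [-14.3 135.7  -3.2]
7.3167 [ 0.6095 -0.1694  0.3912] [-1.5563e+00  6.0000e-04 -1.8191e+00] [ 0.14 -0.5  -1.37]
830 [ 0.5651 -0.1583  0.0543] 0.12521080769695797
pot centre in tool frame mm [  0.3 267.5 -49.6]
```

Request:
arm_command(
  series=[
    [[0,30,-0.5],[0,0,0]],
    [[0,30,0],[0,0,0]],
    [[0,30,0],[0,0,0]],
    [[0,20,0],[0,0,0]],
    [[0,20,0],[0,0,0]],
    [[0,20,0],[0,0,0]],
    [[0,12,0],[0,0,0]],
    [[0,8,0],[0,0,0]],
    [[0,0,0],[0,0,0]],
    [[0,0,0],[0,0,0]],
    [[0,0,0],[0,0,0]],
  ],
)

```text
time: 8.23
ee_pos: [0.6124, -0.1705, 0.2226]
eef_rot: [-1.554, -0.0, -1.82]
wrist_force: [0.4, -0.9, -1.0]
finger_gap: 0.017
```

```bash
python3 meas.py 7; python3 pot.py 7
python3 - <<'E'
from h import *
import pickle
save(pickle.load(open('wrist7.pkl','rb')),'w7z.png',(160,120,340,270),4.4)
save(pickle.load(open('side7.pkl','rb')),'s7z.png',(290,150,380,290),4.2)
E
```

```text
8.2333 [ 0.6124 -0.1705  0.2226] [-1.5541 -0.     -1.8199] [ 0.43 -0.89 -1.02] 0.017034071237939402
56 18 [-6.8 59.9 -3.2] [-4.1 65.9  4.6]
66 23 [-6.8 66.4 -3.3] [-5.3 75.8  4.6]
76 18 [-6.4 77.4 -3.5] [-6.1 85.1  0.7]
86 18 [-6.6 86.9 -3.6] [-5.8 95.7  0.7]
96 100 [-16.   96.7  -3.8] [ -4.1 106.    4.3]
106 7 [-14.4 106.4  -3.9] [-13.2 115.4   4.4]
116 5 [-16.  116.9  -4.1] [-14.1 125.6   3.6]
8.3333 [ 0.6125 -0.1708  0.2227] [-1.5536 -0.     -1.8204] [ 0.05  0.67 -1.63]
1886 [ 0.5655 -0.1575  0.0537] 0.12598314396893365
pot centre in tool frame mm [ -1.3  98.8 -50.5]
```

View pics/w7z.png

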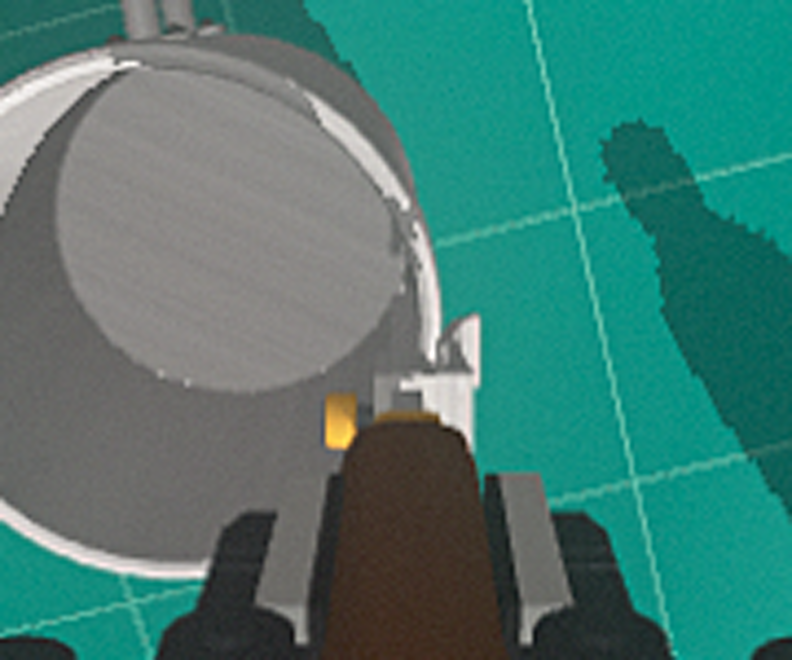

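View pics/s7z.png

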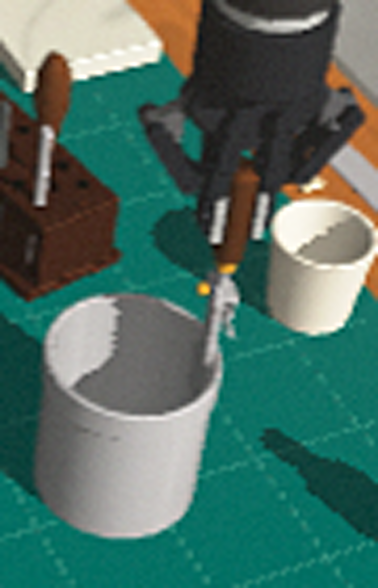

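Request:
arm_command(
  series=[
    [[0,5,-0.3],[0,0,0]],
    [[0,5,0],[0,0,0]],
    [[0,4,0],[0,0,0]],
    [[0,3,0],[0,0,0]],
    [[0,0,0],[0,0,0]],
    [[0,0,0],[0,0,0]],
  ],
)

```text
time: 8.83
ee_pos: [0.6115, -0.1709, 0.204]
eef_rot: [-1.556, -0.0, -1.821]
wrist_force: [0.3, -0.2, -1.1]
finger_gap: 0.0171
```

```bash
python3 meas.py 8
python3 - <<'E'
from h import *
import pickle
save(pickle.load(open('wrist8.pkl','rb')),'w8z.png',(200,120,340,250),4.6)
E
```

```text
8.8333 [ 0.6115 -0.1709  0.204 ] [-1.5563 -0.     -1.8209] [ 0.27 -0.17 -1.1 ] 0.01710556441737768
56 14 [-6.7 60.2 -3.2] [-5.6 65.9  4.5]
66 24 [-6.6 66.2 -3.3] [-4.7 75.5  4.6]
76 82 [-15.7  76.1  -3.5] [-4.5 84.6  4.8]
86 18 [-6.6 86.5 -3.6] [-6.  95.   0.7]
96 33 [-14.5  96.4  -3.8] [ -6.1 105.8   0.7]
106 3 [-14.4 106.4  -3.8] [-14.3 111.4  -2.9]
116 6 [-14.4 116.3  -4.1] [-14.1 125.7  -3. ]
```

View pics/w8z.png

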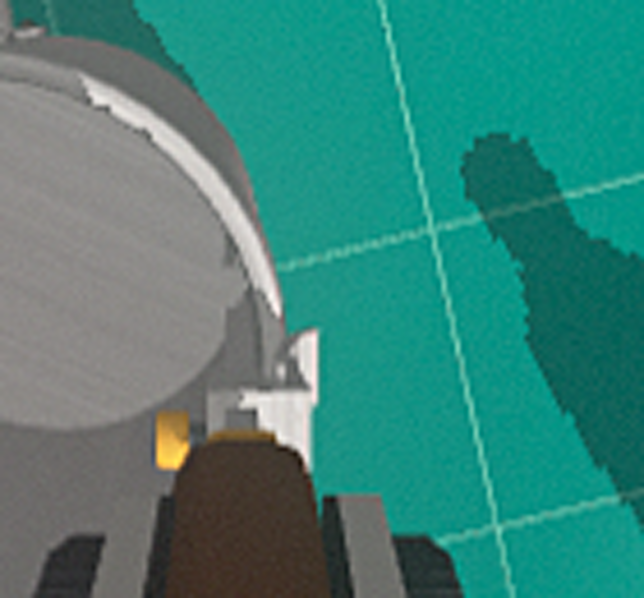

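Request:
arm_command(
  series=[
    [[0,1.5,0],[0,0,0]],
    [[0,1.5,0],[0,0,0]],
    [[0,1.5,0],[0,0,0]],
    [[0,1.5,0],[0,0,0]],
    [[0,1,0],[0,0,0]],
    [[0,1,0],[0,0,0]],
    [[0,0,0],[0,0,0]],
  ],
)

```text
time: 9.52
ee_pos: [0.6123, -0.171, 0.1966]
eef_rot: [-1.555, -0.0, -1.821]
wrist_force: [3.5, -0.8, 0.5]
finger_gap: 0.0174
```

Request:
arm_command(
  series=[
    [[0,1,0],[0,0,0]],
    [[0,1,0],[0,0,0]],
    [[0,0,0],[0,0,0]],
  ],
)

```text
time: 9.77
ee_pos: [0.6123, -0.171, 0.1945]
eef_rot: [-1.555, 0.0, -1.821]
wrist_force: [2.8, -0.6, 2.2]
finger_gap: 0.0173
```

Request:
arm_command(
  series=[
    [[0,1,0],[0,0,0]],
    [[0,1,0],[0,0,0]],
    [[0,0,0],[0,0,0]],
  ],
)

```text
time: 10.02
ee_pos: [0.6122, -0.171, 0.1924]
eef_rot: [-1.555, -0.0, -1.821]
wrist_force: [3.5, -1.1, 3.1]
finger_gap: 0.017
```

Request:
arm_command(
  series=[
    [[0,1,0],[0,0,0]],
    [[0,0,0],[0,0,0]],
  ],
)

```text
time: 10.18
ee_pos: [0.6123, -0.171, 0.1915]
eef_rot: [-1.555, 0.0, -1.821]
wrist_force: [3.2, -0.2, 2.4]
finger_gap: 0.017
```

Request:
arm_command(
  series=[
    [[0,1,0],[0,0,0]],
    [[0,0,0],[0,0,0]],
  ],
)

```text
time: 10.35
ee_pos: [0.6122, -0.171, 0.1905]
eef_rot: [-1.555, 0.0, -1.821]
wrist_force: [4.9, -0.7, 3.9]
finger_gap: 0.0169
```

Request:
arm_command(
  series=[
    [[0,1,0],[0,0,0]],
    [[0,0,0],[0,0,0]],
  ],
)

```text
time: 10.52
ee_pos: [0.6123, -0.171, 0.1896]
eef_rot: [-1.555, 0.0, -1.821]
wrist_force: [4.6, -1.4, 4.5]
finger_gap: 0.0177
```

Request:
arm_command(
  series=[
    [[0,1,0.4],[0,0,0]],
    [[0,0,0],[0,0,0]],
  ],
)

```text
time: 10.68
ee_pos: [0.6124, -0.171, 0.1883]
eef_rot: [-1.556, 0.0, -1.821]
wrist_force: [4.9, -1.8, 2.4]
finger_gap: 0.0171
```

Request:
arm_command(
  series=[
    [[0,1,0.3],[0,0,0]],
    [[0,0,0],[0,0,0]],
  ],
)

```text
time: 10.85
ee_pos: [0.6124, -0.171, 0.1868]
eef_rot: [-1.556, 0.0, -1.821]
wrist_force: [6.0, -0.7, 1.8]
finger_gap: 0.0172
```

Request:
arm_command(
  series=[
    [[0,1,0],[0,0,0]],
    [[0,0,0],[0,0,0]],
  ],
)

```text
time: 11.02
ee_pos: [0.6124, -0.171, 0.1858]
eef_rot: [-1.556, -0.0, -1.821]
wrist_force: [5.2, -1.6, 0.1]
finger_gap: 0.0173
```

```bash
python3 meas.py 9; python3 pot.py 9
python3 - <<'E'
from h import *
import pickle
d=pickle.load(open('wrist9.pkl','rb'))
save(d,'w9z.png',(200,120,340,250),4.6)
save(pickle.load(open('side9.pkl','rb')),'s9z.png',(290,150,380,290),4.2)
uv=np.stack(np.meshgrid(np.arange(512),np.arange(384)),-1).reshape(-1,2)
P=cloud(d,uv); w=np.linalg.inv(d['c2w']@np.linalg.inv(np.array(d['mount'])))
T=(P@w[:3,:3].T+w[:3,3])*1000
for u in [261,264,267]:
  print(u,[tuple(T[v*512+u].round(1).tolist()) for v in range(196,218,2)])
E
```

```text
11.0167 [ 0.6124 -0.171   0.1858] [-1.5563 -0.     -1.8207] [ 5.21 -1.63  0.12] 0.017280316425115794
56 92 [-15.9  59.5  -3.1] [-4.9 65.9  4.5]
66 22 [-15.6  66.1  -3.3] [-5.9 75.5  4.6]
76 19 [-14.5  76.6  -3.5] [-6.  85.9  4.8]
86 14 [-6.8 86.5 -3.6] [-6.  95.3 -0.1]
96 30 [-14.3  96.9  -3.8] [ -6.  105.2  -0.2]
11.1167 [ 0.6124 -0.171   0.1858] [-1.5565 -0.     -1.8208] [ 4.5  -1.4   0.23]
2452 [ 0.5658 -0.1577  0.0538] 0.12571947258671015
pot centre in tool frame mm [ -1.4  62.1 -49.3]
261 [(-8.4, 64.7, 6.0), (-6.8, 64.6, 6.0), (-5.4, 64.0, 6.0), (-3.8, 63.8, 6.1), (-6.0, 51.9, 5.7), (-5.7, 48.0, 5.6), (-4.5, 47.0, 5.6), (-2.6, 48.4, 5.7), (-1.0, 48.5, 5.7), (0.5, 48.5, 5.7), (1.9, 48.2, 5.7)]
264 [(-6.4, 71.6, 8.6), (-6.3, 66.5, 8.4), (-6.5, 60.3, 8.2), (-6.2, 56.0, 8.1), (-6.3, 50.8, 7.9), (-5.9, 47.4, 7.7), (-3.9, 48.9, 7.8), (-2.8, 47.6, 7.8), (-1.1, 48.3, 7.8), (0.5, 48.5, 7.9), (2.1, 48.7, 7.9)]
267 [(-5.9, 73.5, 11.1), (-4.0, 74.3, 11.1), (-2.2, 74.8, 11.2), (-0.4, 75.0, 11.2), (-6.5, 50.4, 10.0), (-5.9, 47.5, 9.9), (-4.1, 48.4, 9.9), (-3.2, 46.6, 9.9), (-1.1, 48.2, 10.0), (0.0, 47.2, 9.9), (2.0, 48.5, 10.0)]
```

View pics/w9z.png

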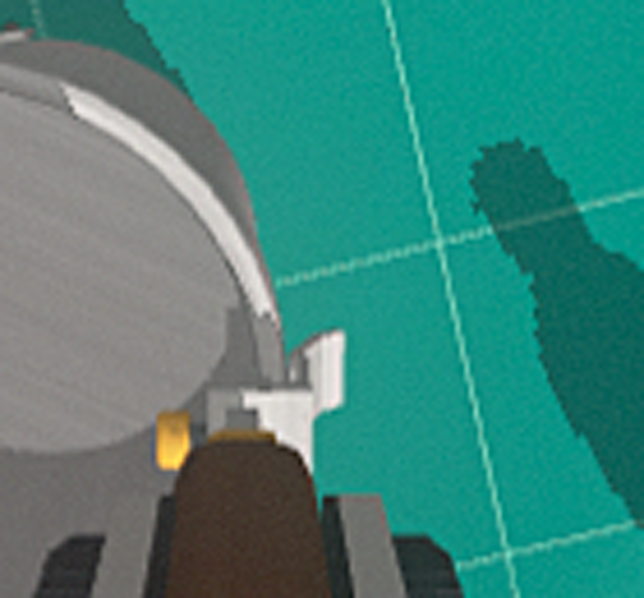

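View pics/s9z.png

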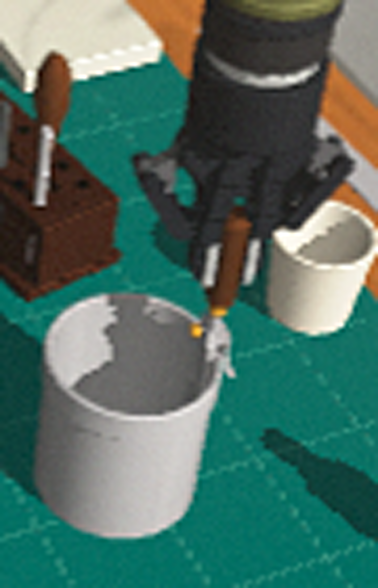

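Request:
arm_command(
  series=[
    [[0,1,0.5],[0,0,0]],
    [[0,1,0],[0,0,0]],
    [[0,0,0],[0,0,0]],
  ],
)

```text
time: 11.37
ee_pos: [0.6126, -0.1711, 0.184]
eef_rot: [-1.557, 0.0, -1.821]
wrist_force: [3.8, -0.3, 1.7]
finger_gap: 0.017
```

Request:
arm_command(
  series=[
    [[0,1,0],[0,0,0]],
    [[0,1,0],[0,0,0]],
    [[0,0,0],[0,0,0]],
  ],
)

```text
time: 11.62
ee_pos: [0.6127, -0.1711, 0.182]
eef_rot: [-1.557, 0.0, -1.821]
wrist_force: [2.4, 0.5, 1.1]
finger_gap: 0.0174
```

Request:
arm_command(
  series=[
    [[0,1,0],[0,0,0]],
    [[0,1,0],[0,0,0]],
    [[0,0,0],[0,0,0]],
  ],
)

```text
time: 11.87
ee_pos: [0.6128, -0.1711, 0.18]
eef_rot: [-1.557, 0.0, -1.821]
wrist_force: [1.3, 0.3, 3.4]
finger_gap: 0.0171
```

Seat is about 4.5 mm from home by measurement; going slower now.

Request:
arm_command(
  series=[
    [[0,1,0],[0,0,0]],
    [[0,0,0],[0,0,0]],
  ],
)

```text
time: 12.03
ee_pos: [0.6128, -0.1711, 0.1791]
eef_rot: [-1.556, 0.0, -1.821]
wrist_force: [1.0, 1.8, 2.9]
finger_gap: 0.0167
```

Request:
arm_command(
  series=[
    [[0,1,0],[0,0,0]],
    [[0,0,0],[0,0,0]],
  ],
)

```text
time: 12.2
ee_pos: [0.6129, -0.1711, 0.1781]
eef_rot: [-1.556, 0.0, -1.821]
wrist_force: [1.6, 0.8, 3.4]
finger_gap: 0.0173
```

Request:
arm_command(
  series=[
    [[0,0.6,0],[0,0,0]],
    [[0,0,0],[0,0,0]],
  ],
)

```text
time: 12.37
ee_pos: [0.6129, -0.1711, 0.1776]
eef_rot: [-1.556, 0.0, -1.821]
wrist_force: [0.9, 0.9, 4.0]
finger_gap: 0.0169
```

Request:
arm_command(
  series=[
    [[0,0.5,0],[0,0,0]],
    [[0,0,0],[0,0,0]],
  ],
)

```text
time: 12.53
ee_pos: [0.6129, -0.1711, 0.1771]
eef_rot: [-1.556, 0.0, -1.821]
wrist_force: [-0.1, 0.5, 5.3]
finger_gap: 0.0173
```

Request:
arm_command(
  series=[
    [[0,0.5,0],[0,0,0]],
    [[0,0,0],[0,0,0]],
  ],
)

```text
time: 12.7
ee_pos: [0.6129, -0.1711, 0.1766]
eef_rot: [-1.556, 0.0, -1.821]
wrist_force: [0.3, 1.1, 5.2]
finger_gap: 0.0168
```

Request:
arm_command(
  series=[
    [[0,0.4,0],[0,0,0]],
    [[0,0,0],[0,0,0]],
  ],
)

```text
time: 12.87
ee_pos: [0.6129, -0.1711, 0.1763]
eef_rot: [-1.556, 0.0, -1.821]
wrist_force: [-0.1, 1.6, 5.5]
finger_gap: 0.017
```

Request:
arm_command(
  series=[
    [[0,0.4,0],[0,0,0]],
    [[0,0,0],[0,0,0]],
  ],
)

```text
time: 13.03
ee_pos: [0.6129, -0.1711, 0.1758]
eef_rot: [-1.556, 0.0, -1.821]
wrist_force: [-0.7, 1.0, 4.3]
finger_gap: 0.0172
```

Request:
arm_command(
  series=[
    [[0,0.4,0],[0,0,0]],
    [[0,0,0],[0,0,0]],
  ],
)

```text
time: 13.2
ee_pos: [0.6129, -0.1711, 0.1755]
eef_rot: [-1.556, 0.0, -1.821]
wrist_force: [-0.5, 1.4, 5.0]
finger_gap: 0.0174
```

Request:
arm_command(
  series=[
    [[0,0.4,0],[0,0,0]],
    [[0,0,0],[0,0,0]],
  ],
)

```text
time: 13.37
ee_pos: [0.6129, -0.1711, 0.1753]
eef_rot: [-1.556, 0.0, -1.821]
wrist_force: [-0.3, 1.4, 6.8]
finger_gap: 0.0172
```

Request:
arm_command(
  series=[
    [[0,0.3,0],[0,0,0]],
    [[0,0,0],[0,0,0]],
  ],
)

```text
time: 13.53
ee_pos: [0.613, -0.1711, 0.1753]
eef_rot: [-1.556, 0.0, -1.821]
wrist_force: [-1.5, 1.4, 8.2]
finger_gap: 0.0169
```

Request:
arm_command(
  series=[
    [[0,0.3,0],[0,0,0]],
    [[0,0,0],[0,0,0]],
  ],
)

```text
time: 13.7
ee_pos: [0.613, -0.1712, 0.1753]
eef_rot: [-1.556, 0.0, -1.821]
wrist_force: [-1.9, 1.0, 9.6]
finger_gap: 0.0168
```

Request:
arm_command(
  series=[
    [[0,0.3,0],[0,0,0]],
    [[0,0,0],[0,0,0]],
  ],
)

```text
time: 13.87
ee_pos: [0.613, -0.1711, 0.1753]
eef_rot: [-1.556, 0.0, -1.821]
wrist_force: [-2.1, 1.7, 11.0]
finger_gap: 0.0168
```

Request:
arm_command(
  series=[
    [[0,0.3,0],[0,0,0]],
    [[0,0,0],[0,0,0]],
  ],
)

```text
time: 14.03
ee_pos: [0.613, -0.1712, 0.1752]
eef_rot: [-1.555, 0.0, -1.821]
wrist_force: [-3.6, 2.0, 13.4]
finger_gap: 0.0168
```

Request:
arm_command(
  series=[
    [[0,-1.2,0],[0,0,0]],
    [[0,0,0],[0,0,0]],
  ],
)

```text
time: 14.2
ee_pos: [0.613, -0.1712, 0.1753]
eef_rot: [-1.556, 0.0, -1.821]
wrist_force: [-0.8, 1.7, 7.3]
finger_gap: 0.017
```

```bash
python3 meas.py 10; python3 pot.py 10
python3 - <<'E'
from h import *
import pickle
d=pickle.load(open('wrist10.pkl','rb'))
save(d,'w10z.png',(200,120,340,250),4.6)
save(pickle.load(open('side10.pkl','rb')),'s10z.png',(290,150,380,290),4.2)
uv=np.stack(np.meshgrid(np.arange(512),np.arange(384)),-1).reshape(-1,2)
P=cloud(d,uv)
for u in [261,264,267]:
  print(u,[tuple((P[v*512+u]*1000).round(1).tolist()) for v in range(196,218,3)])
E
```

```text
14.2 [ 0.613  -0.1712  0.1753] [-1.5561e+00  1.0000e-04 -1.8208e+00] [-0.81  1.74  7.33] 0.01701201900563712
56 10 [-15.   61.7  -3.2] [-6.1 65.5  4.5]
66 20 [-13.8  66.2  -3.3] [-6.1 75.3  4.6]
76 14 [-6.7 76.9 -3.5] [-6.  86.  -0.1]
86 10 [-6.6 86.2 -3.6] [-6.2 94.4 -1. ]
96 17 [-11.6  96.7  -4.7] [ -6.3 103.7  -1.9]
14.3 [ 0.6129 -0.1711  0.1753] [-1.5562e+00  1.0000e-04 -1.8208e+00] [-1.47  0.66  7.65]
2413 [ 0.5658 -0.1577  0.0538] 0.1259521451320251
pot centre in tool frame mm [ -1.3  51.5 -49.7]
261 [(618.7, -195.3, 4.0), (621.6, -163.8, 121.7), (621.0, -166.2, 121.3), (620.7, -166.4, 127.5), (620.1, -168.9, 126.6), (619.6, -170.9, 127.3), (619.1, -172.9, 127.9), (620.3, -162.0, 163.7)]
264 [(623.9, -167.2, 104.2), (623.5, -167.3, 112.0), (623.1, -167.4, 119.0), (622.7, -167.2, 126.8), (622.2, -169.0, 127.9), (621.7, -171.5, 127.1), (621.1, -173.6, 127.2), (620.6, -175.8, 127.3)]
267 [(626.2, -169.0, 100.2), (625.6, -171.4, 100.2), (625.0, -174.5, 98.1), (624.8, -168.0, 126.0), (624.3, -169.7, 127.6), (623.8, -172.0, 127.1), (620.2, -218.9, 3.2), (619.3, -222.6, 2.9)]
```

View pics/w10z.png

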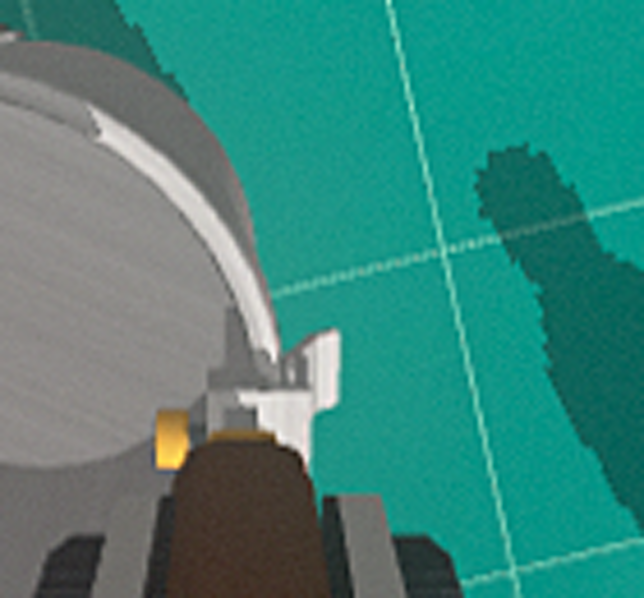

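View pics/s10z.png

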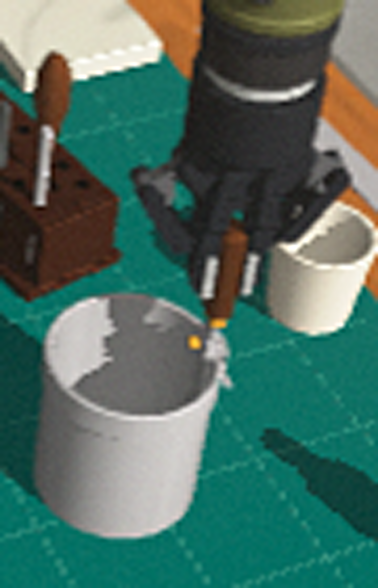

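Request:
arm_command(
  series=[
    [[0,-1.0,0],[0,0,0]],
    [[0,0,0],[0,0,0]],
    [[0,0,0],[0,0,0]],
  ],
)

```text
time: 14.55
ee_pos: [0.6129, -0.1711, 0.1754]
eef_rot: [-1.557, 0.0, -1.821]
wrist_force: [1.7, 1.1, -0.8]
finger_gap: 0.0175
```

Request:
arm_command(
  series=[
    [[0,0,0],[0,0,0]],
    [[0,0,0],[0,0,0]],
    [[0,0,0],[0,0,0]],
    [[0,0,0],[0,0,0]],
    [[0,0,0],[0,0,0]],
    [[0,0,0],[0,0,0]],
    [[0,0,0],[0,0,0]],
    [[0,0,0],[0,0,0]],
    [[0,0,0],[0,0,0]],
  ],
  jaw=1,
)

```text
time: 15.3
ee_pos: [0.6132, -0.1713, 0.1762]
eef_rot: [-1.556, -0.0, -1.821]
wrist_force: [0.7, -0.2, -0.2]
finger_gap: 0.0853
```

Request:
arm_command(
  series=[
    [[0,-10,0],[0,0,0]],
    [[0,-20,0],[0,0,0]],
    [[0,-20,0],[0,0,0]],
    [[0,-20,0],[0,0,0]],
    [[0,-20,0],[0,0,0]],
    [[0,-20,0],[0,0,0]],
    [[0,-20,0],[0,0,0]],
    [[0,-20,0],[0,0,0]],
    [[0,0,0],[0,0,0]],
    [[0,0,0],[0,0,0]],
    [[0,0,0],[0,0,0]],
  ],
)

```text
time: 16.22
ee_pos: [0.6109, -0.1707, 0.326]
eef_rot: [-1.556, -0.0, -1.821]
wrist_force: [-0.7, 0.4, -0.3]
finger_gap: 0.0857
```

```bash
python3 meas.py 11; python3 pot.py 11
python3 - <<'E'
from h import *
import pickle
d=pickle.load(open('wrist11.pkl','rb'))
save(d,'w11z.png',(160,100,350,290),3.1)
save(pickle.load(open('side11.pkl','rb')),'s11z.png',(290,130,380,290),3.7)
uv=np.stack(np.meshgrid(np.arange(512),np.arange(384)),-1).reshape(-1,2)
P=cloud(d,uv)
# spreader points near rim
u=np.array([.969,-.247]);v=np.array([-.247,-.969]);c=np.array([.565,-.1585])
r=(P[:,:2]-c)@u*1000;t=(P[:,:2]-c)@v*1000
for lo in range(90,220,8):
    k=(P[:,2]*1000>=lo)&(P[:,2]*1000<lo+8)&(r>35)&(r<75)&(abs(t)<16)
    if k.sum()>2: print(lo,k.sum(),'r',r[k].min().round(1),r[k].max().round(1),'t',t[k].min().round(1),t[k].max().round(1))
k=(r>52.5)&(r<59)&(abs(t)<6)&(P[:,2]>.115)&(P[:,2]<.135)
print('bridge',k.sum(),np.percentile(P[k][:,2],[10,50,90]))
E
```

```text
16.2167 [ 0.6109 -0.1707  0.326 ] [-1.5559 -0.     -1.8208] [-0.7   0.38 -0.26] 0.08569515901666065
86 25 [-8.6 94.5 -3.7] [-4.1 96.   4.2]
96 92 [-11.7  96.   -4.7] [ -4.  105.9   4.3]
106 25 [-11.5 106.8  -4.8] [ -9.9 115.9   4.5]
116 24 [-11.5 116.3  -4.9] [-10.  125.9   4.6]
126 20 [-11.5 126.1  -4.2] [-10.6 135.1   4.8]
136 17 [-11.5 136.2  -4.4] [-10.5 145.8   4.9]
146 15 [-11.6 146.6  -4.6] [-10.3 155.1   4. ]
16.3167 [ 0.6105 -0.1705  0.325 ] [-1.5576e+00  1.0000e-04 -1.8208e+00] [ 1.05  0.58 -0.09]
977 [ 0.5657 -0.1583  0.054 ] 0.12530037426693558
pot centre in tool frame mm [ -0.8 201.4 -49.1]
90 37 r 47.3 67.6 t -5.9 7.5
98 16 r 49.8 61.9 t -6.1 7.4
106 9 r 47.2 60.0 t -6.2 -3.8
114 7 r 50.9 59.6 t -15.7 -5.7
122 48 r 44.7 59.5 t -15.1 0.7
130 46 r 37.3 53.1 t -8.5 4.6
162 16 r 41.5 57.8 t -11.1 -6.6
170 20 r 40.6 56.6 t -11.1 -5.1
178 29 r 40.6 58.1 t -11.0 -5.3
186 22 r 40.7 56.9 t -11.0 -5.4
194 32 r 40.8 58.5 t -11.0 -5.1
202 30 r 41.0 57.3 t -11.1 -5.7
210 33 r 41.1 58.0 t -11.1 -6.1
218 99 r 41.2 58.4 t -11.3 12.8
bridge 12 [0.12251564 0.12744711 0.12814217]
```

View pics/w11z.png

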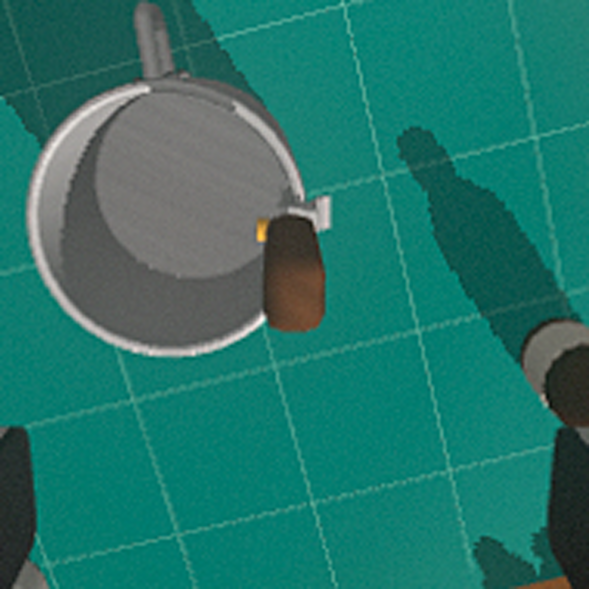

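View pics/s11z.png

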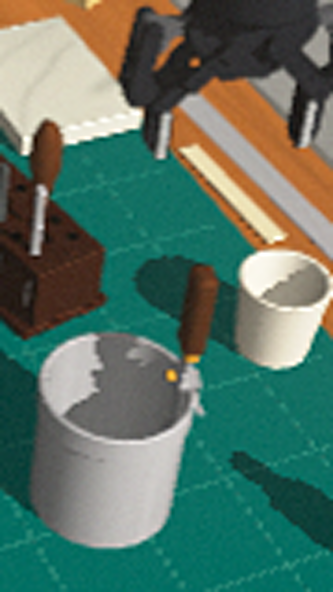

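Run:
```python
from h import *
print(sensors.observe()['time']); print(ticket.job_done())
```

```text
16.3167
the job is handed in; nothing more can be done
None
```

The glue spreader is hanging in the pot by its hook, blade inside and tongue outside, and I handed the job in at about 16 s; no verdict came back.

- **Drawing it out:** I gripped the handle across its 18 mm thickness and lifted it straight out of the rack. I carried it high over the awl to the far side of the pot rim.
- **Pressing it home:** The wrist camera showed the hook's seat 52.5 mm below the fingertips, which predicted home at a tool height of 0.1755 m. I pressed in 0.3–1 mm steps. Motion stopped at 0.1753 m while the force kept rising, and I stopped pushing at about 15 N. I then took the load off, opened the fingers and moved up.
- **Last checks:** The top of the bridge read 0.127 m, against the rim at 0.123 m plus the 4 mm bridge, so it is fully home. The handle's sides are vertical to within about 1°. The pot's centre read within 1 mm of where it started, which is about the measuring accuracy. The gripper is clear, about 150 mm above its release height.
- **Disagreement:** The knee took only about 6 N of downward force instead of the stated 8–14 N. There was up to 6 N of sideways force on the tool, because the shaft was not quite against the band. I moved it outward by about 1 mm in all. The pictures showed the tongue spread outside the band and no slip in the grip.
- **Not measured:** I did not measure the other objects again; nothing near the pot or rack looked disturbed in the pictures.

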